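# Put the loose spares and samples back in their places

## Robot

A 6-joint arm with a two-finger parallel gripper is mounted at the origin on a cart in front of the work surface, level with it; the furniture and walls round the work are solid. World frame = base frame: x ahead of the robot, y to its left, z up, the work surface at z = 0. Lengths are in m, angles in rad, forces in N, time in s.
With the tool pointing down it reaches from about 0.35 to 0.775 m from the base axis. Payload 5.5 kg.
Tool frame: the origin (TCP) lies between the finger pads; the fingertips stand 8 mm ahead of it and the grasp point (between the pads) lies 11 mm behind it; z points along the fingers, y is the line along which they close (so a half turn about z gives the same grasp; the last joint's range is limited). The gripper opens to 85 mm and grips with 20 to 120 N. Pads are 22 mm wide; open, the fingers measure 114 mm over their backs; the gripper's body (76 mm by 85 mm) begins 54 mm behind the grasp point. The pads swing forward as they close: fully open they stand 13 mm farther back than shut.
Start: joints at [-1.346, 0.313, 0.046, 1.304, 0, 1.431], TCP at [0.205, -0.537, 0.218] pointing down, gripper open.
Joint ranges: [-2.76, 2.76], [-0.86, 1.69], [-1.03, 1.26], [-2.2, 2.34], [-1.47, 1.5], [-3.14, 3.14]. Speed limits (rad/s): [2.57, 2.57, 3.14, 3.14, 3.14, 3.14].

## Interface

Orientations are given as a unit quaternion [w, x, y, z].
In Python, from workcell import status, vision, job gives the robot as it stands. The module is installed in compiled form; this text tells all that it offers.
- The arm moves only by the tool apply_moves, never from a script. Its argument "moves" is one flat list of numbers, 6 for each row, row after row: the shift along the world's x, y, z in units of 25 mm (1.0 is 25 mm), then the turn, a rotation vector about the world's x, y, z in rad. In form: [x, y, z, rx, ry, rz, x, y, z, rx, ry, rz, ...]. A call has 1 to 20 rows; each row is the pose to reach, as a shift and turn from the pose commanded when the call began; what a row does not reach only later rows make up. A row lasts 1/12 s, in which the tool goes at most 41.7 mm and 7.16 degrees, less where a joint would pass 70% of its speed; a pose out of reach is approached as far as the arm can. A call with a gripper value outside its range is refused whole. "claw" is the opening in per cent of the stroke, from 0 (shut) to 100 (fully open), set as the call begins (left out, the last holds). The fingers move at their own pace and stop on an object; "newtons" is the grip in N (left out, the last holds). Time passes only in rows, so rows that repeat a pose let the fingers close. It gives the time, the measured TCP pose, the force, the opening and the grip force at its end, in the units of the state.
- status.get_state(): the state, without advancing time (a new reading comes with each control period).
- vision.read_camera(name): name is "side" or "top"; returns a dict with "image" (480x640x3 uint8, blue, green, red), "camera_matrix" (3x3 intrinsics, pixels), "camera_from_world" (4x4, takes a point from world to camera coordinates). Camera axes: x right, y down, z forward; pixel columns grow to the right and rows downward; lengths in m; the calibration is good to about 2 mm. A picture is of the moment at which its call begins. There is no depth.
- job.hand_in(): hands the job in; it is judged then, once.
The state is a dict: "clock": time; "joint_pos": joint angles; "qvel": joint speeds; "tau": joint torques, N m; "tcp_pos": TCP position; "orientation": TCP orientation; "wrist_force": force on the tool from outside, world axes, zero at the start; "ft_torque": the same for the moment, N m; "finger_gap": finger opening in m; "grip_force": force on a finger pad.
Only numpy, scipy, OpenCV 4.12 (cv2) and the standard library are available. Lean on these libraries where they do the work, as an engineer would, in place of code of your own. Each camera call takes 0.05 s, during which the arm holds its last target. There are 200 camera calls.

## Task

Tidy the bench by sorting the loose things: stack the two boxes in the middle of the steel tray, the larger cream carton at the bottom and the small blue box centred on it with its long sides the same way; stand the red-capped brown vial in the red holder and the all-white vial in the white holder, and stand the black case with the white lid in the round blue dish. Leave the black eye loupe where it stands.

Things in the scene. Friction and masses are not known exactly. Their poses are not given: they have to be found in the camera images.
- lamp_carton: larger cream-coloured carton with a pale strip of tape along its top, 49 mm (its x) x 73 mm (its y) x 30 mm high. Loose, about 80 g. Grasp across the 49 mm. Origin at the centre of its underside, z up; it stands on the table at the start.
- fuse_box: smaller box, blue sides with a plain white lid (the lid does not open; from straight above it looks white), 42 mm (its x) x 62 mm (its y) x 28 mm high. Loose, about 50 g. Grasp across the 42 mm. Origin at the centre of its underside, z up; it stands on the table at the start.
- red_vial: brown glass, red-capped sample vial, 21 mm across and 52 mm tall: straight body up to 42 mm, then the 18 mm wide cap. Loose, about 18 g. Hold it by the upper part of the body (about 36 mm up), so that the fingers stay above the holder's top face. Origin at the centre of its underside, z up; it stands on the table at the start.
- white_vial: all-white (white body, white cap) sample vial, 21 mm across and 52 mm tall: straight body up to 42 mm, then the 18 mm wide cap. Loose, about 18 g. Hold it by the upper part of the body (about 36 mm up), so that the fingers stay above the holder's top face. Origin at the centre of its underside, z up; it stands on the table at the start.
- objective: round black plastic case with a wide white screw lid (fixed), 46 mm across and 52 mm tall (black to 34 mm, lid above). Loose, about 70 g. Hold it about 36 mm up, so that the fingers stay above the dish's rim. Origin at the centre of its underside, z up; it stands on the table at the start.
- eye_loupe: black, waisted eye loupe, open at the top, 41 mm across and 38 mm tall. Loose, about 40 g. A bystander: not to be moved. Origin at the centre of its underside, z up; it stands on the table at the start.
- tray: shallow steel tray, 183 mm (its x) x 133 mm (its y) outside, 2 mm walls 20 mm high, floor 2 mm above the table; fixed to the table. Its long side lies across, roughly along world y. Origin at the centre of its underside, z up.
- red_holder: red square plastic block, 74 x 74 mm and 20 mm high, fixed to the table, with one round recess of 45 mm diameter in the middle, its floor 5 mm above the table. Origin at the centre of its underside, z up; the recess is on this axis.
- white_holder: white square plastic block, 74 x 74 mm and 20 mm high, fixed to the table, with one round recess of 45 mm diameter in the middle, its floor 5 mm above the table. Origin at the centre of its underside, z up; the recess is on this axis.
- blue_dish: round blue plastic dish, 88 mm across and 18 mm high, fixed to the table; inside 80 mm across at the rim, 76 mm near the bottom, floor 4 mm above the table. Origin at the centre of its underside, z up.
There are look-alikes about, which are no part of the job. What is shaped like the lamp_carton but green is not meant.

How it is judged:
At the end, for the whole second after the job is handed in: Carton flat in the tray within 55 mm (long way) and 30 mm (short way) of its centre; blue box flat on it, centred to 12 mm, long sides within 15 degrees; each vial and the case upright on the floor of its own holder or dish, within 20 mm of its centre; all released and at rest (x of lamp_carton in the frame of tray between -0.055 and 0.055 m and y of lamp_carton in the frame of tray between -0.03 and 0.03 m and z of lamp_carton in the frame of tray between -0.001 and 0.006 m and angle between each of lamp_carton, fuse_box, red_vial, white_vial, objective's own z axis and vertical below 0.1 rad and horizontal distance between fuse_box and lamp_carton below 0.012 m and z of fuse_box in the frame of lamp_carton between 0.027 and 0.034 m and angle between the y axis of fuse_box and the y axis of lamp_carton, either way round below 0.26 rad and horizontal distance between red_vial and red_holder below 0.02 m and z of red_vial in the frame of red_holder between 0.001 and 0.009 m and horizontal distance between white_vial and white_holder below 0.02 m and z of white_vial in the frame of white_holder between 0.001 and 0.009 m and horizontal distance between objective and blue_dish below 0.02 m and z of objective in the frame of blue_dish between 0 and 0.008 m and linear speed of each of lamp_carton, fuse_box, red_vial, white_vial, objective below 0.02 m/s); the robot touches nothing.
It fails at once if the eye loupe was moved more than 30 mm or knocked over (distance of eye_loupe from where it was at the start of the episode above 0.03 m or angle between eye_loupe's own z axis and vertical above 0.5 rad).
It also fails if it takes over 112 s, if anything falls off the work surface, if the arm or the gripper's body presses on something with over 40 N, if the wrist force passes 120 N, or if a joint passes its speed limit or range.

## Working session

There is one attempt and no reset: what is moved stays moved. The work goes in short steps, Python scripts to look and compute and a tool call to move; the robot and the scene stay as the last step left them, time stands still between calls to the robot, and variables do not carry over. Pictures are saved under pics/ and viewed, at most 14 in all, crops included, and the job is handed in when it is done.

Besides the shell and the picture viewer there is one more tool, called after "Request:" by a JSON object that holds its "op" and its "data". apply_moves: Moves the arm, as the interface text tells. Its arguments: {"type":"object","properties":{"moves":{"type":"array","items":{"type":"number"}},"claw":{"type":"number"},"newtons":{"type":"number"}},"required":["moves"]}

```bash
mkdir -p pics
python3 - <<'E'
from workcell import status, vision
import cv2,pickle
s=status.get_state();print(s)
for n in("top","side"):
    c=vision.read_camera(n);pickle.dump(c,open(f"{n}.pkl","wb"));cv2.imwrite(f"pics/{n}0.png",c["image"])
    print(c["camera_matrix"],c["camera_from_world"])
E
```

```text
{'clock': 0.0, 'joint_pos': array([-1.34559704e+00,  3.13991449e-01,  4.49595816e-02,  1.30365619e+00,
        9.24308287e-06,  1.43118657e+00]), 'qvel': array([ 0.00162917, -0.00115443,  0.00045415,  0.00061213,  0.0024339 ,
        0.00088528]), 'tau': array([-4.06003128e-04, -4.80633795e+01,  2.98531061e+01,  1.94634777e-02,
       -2.92445366e-04, -1.19373260e-05]), 'tcp_pos': array([ 0.20500313, -0.53660318,  0.21660611]), 'orientation': array([-9.45197101e-04,  9.83409930e-01,  1.81394639e-01, -3.58484262e-05]), 'wrist_force': array([-0.33813406,  0.29932733, -0.27339603]), 'ft_torque': array([-0.02172369,  0.03399575, -0.02755817]), 'grip_force': 0.0, 'finger_gap': 0.08552495748438886}
[[507.55864635   0.         311.07227246]
 [  0.         507.55864635 239.60015088]
 [  0.           0.           1.        ]] [[ 0.01364561 -0.99978741 -0.01545734 -0.1164788 ]
 [-0.9945085  -0.01196612 -0.10396946  0.47915879]
 [ 0.10376239  0.01679118 -0.99446037  1.45946499]
 [ 0.          0.          0.          1.        ]]
[[458.08160489   0.         320.85278654]
 [  0.         458.08160489 244.36628035]
 [  0.           0.           1.        ]] [[-0.97343877 -0.22827235 -0.01756994  0.44663844]
 [-0.13760312  0.6446701  -0.75197463  0.18167929]
 [ 0.18298183 -0.72958358 -0.65895786  1.11403421]
 [ 0.          0.          0.          1.        ]]
```

View pics/top0.png

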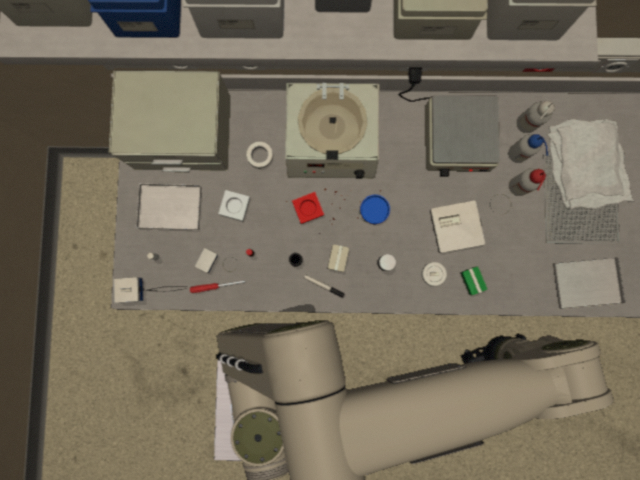

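View pics/side0.png

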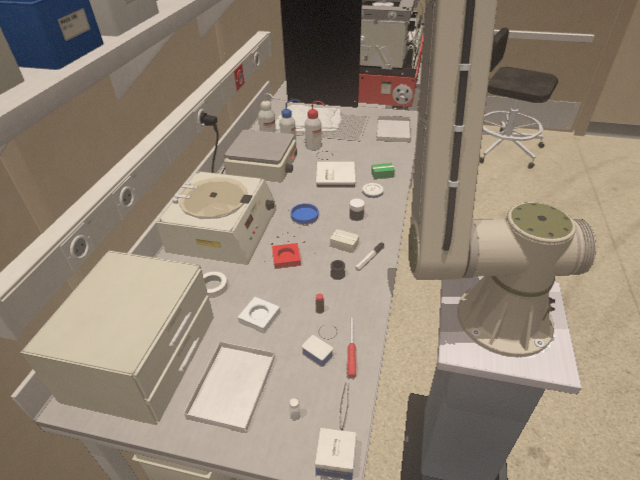

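The top view shows these things:
- The tray is at (170,207). A second one at (588,283) is out of reach.
- The holders are at (234,205) for white and (308,207) for red, with the dish at (375,209).
- The white vial is at (152,256) and the red vial at (250,252).
- The loupe is at (295,259), the carton at (339,258) and the case at (387,262).
- The fuse box candidates are (206,260) and (127,290). The one at (206,260) fits the 42x62 mm size and has a plain lid. The other is bigger and has a marking.
- The green look-alike is at (474,281).

I'll check these in one enlarged crop.

Run:
```python
import cv2,pickle,numpy as np
t=pickle.load(open("top.pkl","rb"))["image"];s=pickle.load(open("side.pkl","rb"))["image"]
a=cv2.resize(t[180:310,105:425],(800,325),interpolation=cv2.INTER_CUBIC)
b=cv2.resize(s[190:480,185:405],(0,0),fx=2,fy=2,interpolation=cv2.INTER_CUBIC)
cv2.imwrite("pics/tc.png",a);cv2.imwrite("pics/sc.png",b)
```

```text
(no output)
```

View pics/tc.png

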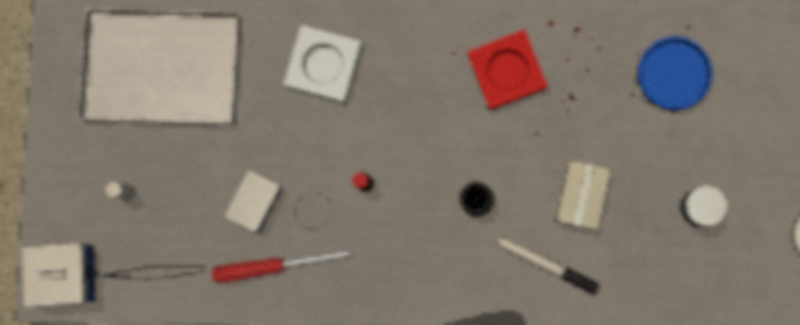

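View pics/sc.png

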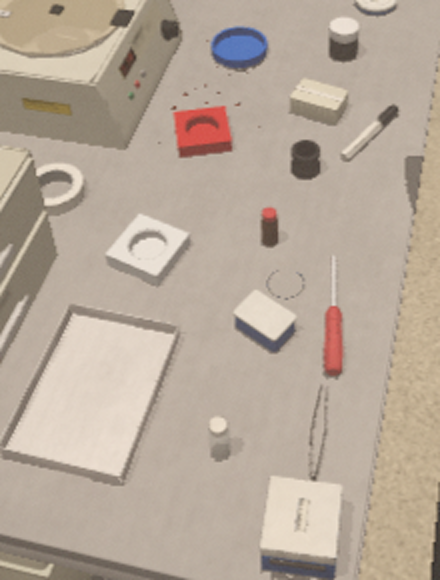

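The crops confirm it. In the top crop, (252,202) is the plain-lidded box with blue sides, so that is the fuse box. The marked, larger box at (55,275) isn't. The cream carton with tape is at (583,195), and both vials show clearly. Next I'll measure positions.

```bash
cat > h.py <<'E'
import numpy as np,cv2,pickle
from workcell import vision
def ray(c,uv,z):
    K,T=c["camera_matrix"],c["camera_from_world"];R=T[:3,:3];C=-R.T@T[:3,3]
    p=np.atleast_2d(np.float64(uv));d=np.c_[p,np.ones(len(p))]@np.linalg.inv(K).T@R
    return (C+d*((z-C[2])/d[:,2])[:,None])[:,:2]
def blob(c,roi,f):
    x0,y0,x1,y1=roi;im=c["image"][y0:y1,x0:x1].astype(int)
    im=cv2.resize(im.astype(np.uint8),None,fx=4,fy=4,interpolation=cv2.INTER_CUBIC)
    hsv=cv2.cvtColor(im,cv2.COLOR_BGR2HSV).astype(int)
    m=f(hsv[...,0],hsv[...,1],hsv[...,2]).astype(np.uint8)
    k=max(cv2.findContours(m,cv2.RETR_EXTERNAL,cv2.CHAIN_APPROX_NONE)[0],key=cv2.contourArea)
    return (k[:,0,:]+.5)/4-.5+[x0,y0]
def meas(c,n,roi,z,f):
    w=ray(c,blob(c,roi,f),z)
    (cx,cy),(a,b),th=cv2.minAreaRect((w*1000).astype(np.float32))
    if a>b: L=th
    else: L=th+90
    print(n,"c",round(cx),round(cy),"size",round(a),round(b),"long axis deg from x",round((L+90)%180-90,1),"rng",(w.min(0)*1000).round(),(w.max(0)*1000).round())
E
python3 - <<'E'
from h import *
c=pickle.load(open("top.pkl","rb"));R=c["camera_from_world"];print("cam",-R[:3,:3].T@R[:3,3])
for n,(u,v) in dict(bg=(270,240),tray=(170,207),trayw=(201,205),fuse=(206,260),carton=(336,257),cap=(150,256),capbody=(155,257),lid=(388,262),wh=(223,205)).items():
    print(n,cv2.cvtColor(c["image"][v:v+1,u:u+1],cv2.COLOR_BGR2HSV)[0,0])
br=lambda t:(lambda h,s,v:v>t)
red=lambda h,s,v:(s>140)&((h<12)|(h>168))
meas(c,"tray",(125,175,215,240),.01,br(150))
meas(c,"white_holder",(212,182,258,228),.02,br(150))
meas(c,"red_holder",(285,185,330,228),.02,red)
meas(c,"dish",(350,185,400,232),.018,lambda h,s,v:(s>140)&(h>95)&(h<130))
meas(c,"fuse",(190,243,222,278),.028,br(150))
meas(c,"carton",(323,238,356,277),.030,br(150))
meas(c,"redvial",(240,242,262,264),.052,red)
meas(c,"whitevial",(140,246,166,268),.052,br(150))
meas(c,"obj",(372,248,402,278),.052,br(150))
meas(c,"loupe",(284,248,308,272),.038,lambda h,s,v:v<60)
E
```

```text
cam [ 0.32667935 -0.1352265   1.49939751]
bg [ 18  40 128]
tray [ 17  39 183]
trayw [ 18  39 112]
fuse [ 20  39 188]
carton [ 22  54 180]
cap [ 20  45 191]
capbody [21 32 79]
lid [ 21  30 197]
wh [ 26  21 195]
tray c 576 315 size 175 127 long axis deg from x 88.9 rng [511. 227.] [640. 403.]
white_holder c 583 122 size 76 75 long axis deg from x 75.6 rng [538.  77.] [627. 166.]
red_holder c 576 -98 size 76 74 long axis deg from x 22.2 rng [ 530. -145.] [623. -52.]
dish c 574 -296 size 83 84 long axis deg from x -26.0 rng [ 531. -338.] [ 616. -254.]
fuse c 417 197 size 42 61 long axis deg from x -25.5 rng [383. 168.] [451. 227.]
carton c 430 -189 size 48 73 long axis deg from x -12.0 rng [ 392. -218.] [ 467. -161.]
redvial c 440 65 size 21 16 long axis deg from x 54.1 rng [431.  55.] [449.  75.]
whitevial c 427 352 size 16 17 long axis deg from x -43.3 rng [419. 344.] [435. 360.]
obj c 417 -330 size 44 45 long axis deg from x -30.7 rng [ 395. -352.] [ 440. -307.]
loupe c 421 -66 size 38 36 long axis deg from x 45.9 rng [402. -84.] [440. -48.]
```

Request:
{"op": "apply_moves", "data": {"moves": [4,4,-1,0,0,1.2,4,4,-1,0,0,1.2,4,4,-1,0,0,1.2,4,4,-1,0,0,1.2,4,4,-1,0,0,1.2,4,4,-1,0,0,1.2,4,4,-1,0,0,1.2,4,4,-1,0,0,1.2,8.48,8.26,-2.7,0,0,2.777,8.48,8.26,-2.7,0,0,2.777,8.48,8.26,-2.7,0,0,2.777,8.48,8.26,-2.7,0,0,2.777,8.48,8.26,-2.7,0,0,2.777,8.48,8.26,-2.7,0,0,2.777,8.48,8.26,-2.7,0,0,2.777,8.48,8.26,-2.7,0,0,2.777,8.48,8.26,-2.7,0,0,2.777,8.48,8.26,-2.7,0,0,2.777,8.48,8.26,-2.7,0,0,2.777,8.48,8.26,-2.7,0,0,2.777], "claw": 100, "newtons": 30}}

```text
clock: 1.77
tcp_pos: [0.4169, -0.3304, 0.1496]
orientation: [-0.0, 0.135, 0.991, 0.0]
wrist_force: [-0.5, 0.2, -1.1]
finger_gap: 0.0856
grip_force: 0.0
```

Request:
{"op": "apply_moves", "data": {"moves": [0,0,0,0,0,0.27,0,0,0,0,0,0.27,0,0,0,0,0,0.27,0,0,-1.2,0,0,0.27,0,0,-2.4,0,0,0.27,0,0,-3.6,0,0,0.27,0,0,-4.4,0,0,0.27,0,0,-4.98,0,0,0.27,0,0,-4.98,0,0,0.27,0,0,-4.98,0,0,0.27]}}

```text
clock: 2.6
tcp_pos: [0.4165, -0.33, 0.0248]
orientation: [-0.001, 0.004, 1.0, 0.001]
wrist_force: [0.7, -0.7, 1.2]
finger_gap: 0.0859
grip_force: 0.0
```

Request:
{"op": "apply_moves", "data": {"moves": [0,0,0,0,0,0,0,0,0,0,0,0,0,0,0,0,0,0,0,0,0,0,0,0,0,0,0,0,0,0,0,0,0,0,0,0,0,0,0,0,0,0,0,0,0,0,0,0], "claw": 0}}

```text
clock: 3.27
tcp_pos: [0.4179, -0.3315, 0.027]
orientation: [0.001, 0.004, 1.0, -0.001]
wrist_force: [-1.2, 0.2, 6.2]
finger_gap: 0.0447
grip_force: 30.1
```

Request:
{"op": "apply_moves", "data": {"moves": [0,0,1,0,0,0,0,0,2,0,0,0,1,0.2,3,0,0,0,2.2,0.5,3,0,0,0,3.4,0.8,3,0,0,0,4.6,1.1,3,0,0,0,5.6,1.3,3,0,0,0,6.28,1.36,3,0,0,0,6.28,1.36,2.4,0,0,0,6.28,1.36,1.6,0,0,0,6.28,1.36,0.9,0,0,0,6.28,1.36,0.4,0,0,0,6.28,1.36,0.2,0,0,0,6.28,1.36,0.2,0,0,0,6.28,1.36,0.2,0,0,0]}}

```text
clock: 4.52
tcp_pos: [0.5743, -0.2968, 0.0311]
orientation: [0.0, 0.003, 1.0, -0.0]
wrist_force: [0.1, 0.2, 0.9]
finger_gap: 0.0446
grip_force: 32.5
```

Request:
{"op": "apply_moves", "data": {"moves": [0,0,0,0,0,0,0,0,0,0,0,0,0,0,0,0,0,0,0,0,0,0,0,0,0,0,0.4,0,0,0,0,0,1.2,0,0,0,0,0,2.4,0,0,0,0,0,3.6,0,0,0,0,0,4,0,0,0,0,0,4,0,0,0], "claw": 100}}

```text
clock: 5.35
tcp_pos: [0.5763, -0.2982, 0.1352]
orientation: [0.003, 0.003, 1.0, -0.002]
wrist_force: [0.1, 0.7, 0.5]
finger_gap: 0.0857
grip_force: 0.0
```

Request:
{"op": "apply_moves", "data": {"moves": [-1.2,0.9,0,0,0,-0.1,-2.4,1.8,0,0,0,-0.209,-3.6,2.7,0,0,0,-0.209,-4.8,3.6,0,0,0,-0.209,-5.76,4.28,0,0,0,-0.209,-5.76,4.28,-0.8,0,0,-0.209,-5.76,4.28,-2,0,0,-0.209,-5.76,4.28,-3.2,0,0,-0.209,-5.76,4.28,-4.1,0,0,-0.209,-5.76,4.28,-4.6,0,0,-0.209,-5.76,4.28,-4.6,0,0,-0.209,-5.76,4.28,-4.6,0,0,-0.209]}}

```text
clock: 6.35
tcp_pos: [0.4287, -0.1888, 0.0143]
orientation: [-0.002, 0.108, 0.994, 0.001]
wrist_force: [0.1, -0.3, 0.2]
finger_gap: 0.0855
grip_force: 0.0
```

Request:
{"op": "apply_moves", "data": {"moves": [0,0,0,0,0,0,0,0,0,0,0,0,0,0,0,0,0,0,0,0,0,0,0,0,0,0,0,0,0,0,0,0,0,0,0,0,0,0,0,0,0,0,0,0,0,0,0,0], "claw": 0, "newtons": 40}}

```text
clock: 7.02
tcp_pos: [0.4308, -0.1901, 0.0163]
orientation: [0.001, 0.108, 0.994, -0.0]
wrist_force: [1.2, 0.6, 6.6]
finger_gap: -0.0
grip_force: 2.9
```

Run:
```python
from h import *
c=vision.read_camera("side");s=c["image"][150:310,240:440]
cv2.imwrite("pics/s1.png",cv2.resize(s,None,fx=3,fy=3,interpolation=cv2.INTER_CUBIC))
from workcell import status;print(status.get_state())
```

```text
{'clock': 7.0667, 'joint_pos': array([-5.86404928e-01,  2.79004084e-01, -5.39180815e-01,  7.50967284e-01,
        2.17905331e-04, -3.70668621e-01]), 'qvel': array([-0.00252104, -0.00017894, -0.0003459 ,  0.00085432,  0.00055428,
        0.00079007]), 'tau': array([-1.87038425e-01, -3.69386494e+01,  2.17015296e+01, -1.69225582e-01,
       -1.04895837e-01, -1.53831415e-04]), 'tcp_pos': array([ 0.43081995, -0.19009213,  0.01625891]), 'orientation': array([ 7.79899172e-04,  1.07658965e-01,  9.94187537e-01, -2.81834542e-04]), 'wrist_force': array([ 1.05340467, -0.16330512,  5.72712519]), 'ft_torque': array([0.10968574, 0.000611  , 0.0078297 ]), 'grip_force': 2.9867394007396797, 'finger_gap': 4.374468885876297e-05}
```

View pics/s1.png

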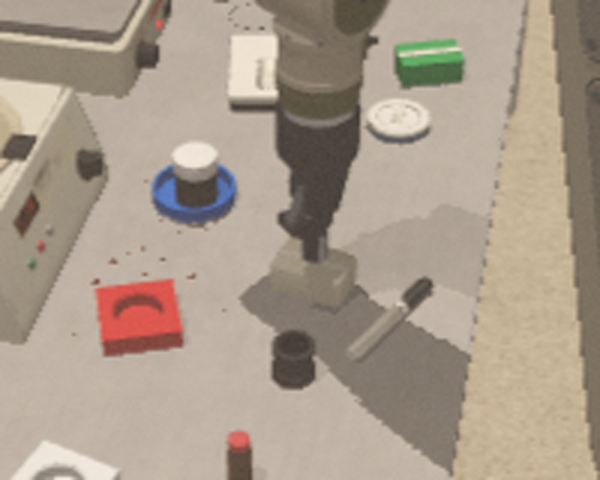

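Run:
```python
from h import *
c=pickle.load(open("side.pkl","rb"));T=c["camera_from_world"];K=c["camera_matrix"]
for z in (0,.008,.02,.03,.04,.06):
    p=K@(T@np.array([.431,-.19,z,1]))[:3];p=p[:2]/p[2];print(z,p.round(1),((p-[240,150])*3).round())
c=vision.read_camera("side");s=c["image"][200:260,315:375]
cv2.imwrite("pics/s2.png",cv2.resize(s,None,fx=9,fy=9,interpolation=cv2.INTER_CUBIC))
```

```text
0 [345.1 244.3] [315. 283.]
0.008 [345.1 242.2] [315. 277.]
0.02 [345.2 239.1] [316. 267.]
0.03 [345.3 236.4] [316. 259.]
0.04 [345.3 233.8] [316. 251.]
0.06 [345.5 228.3] [316. 235.]
```

View pics/s2.png

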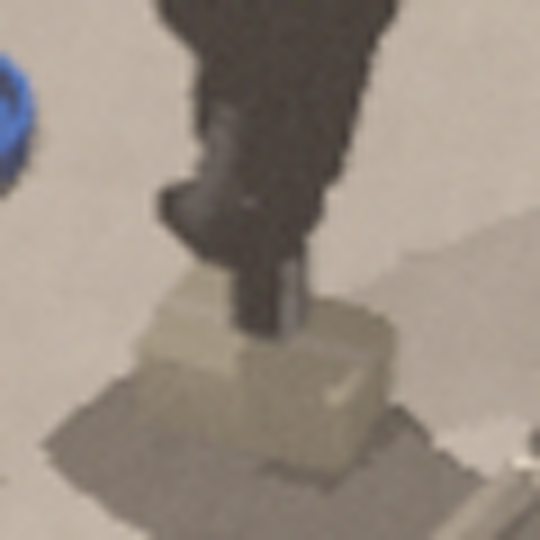

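The crop shows the fingers shut on top of the carton, with the tips at about (345,236), so roughly 30 mm up. They sit higher than the nominal value. I'll open, lift, and check both the tip height and the carton pose.

Request:
{"op": "apply_moves", "data": {"moves": [0,0,1,0,0,0,0,0,2,0,0,0,0,0,2,0,0,0,0,0,2,0,0,0,0,0,2,0,0,0,0,0,2,0,0,0,0,0,2,0,0,0,0,0,2,0,0,0], "claw": 100}}

```text
clock: 7.78
tcp_pos: [0.4295, -0.1893, 0.0646]
orientation: [-0.001, 0.108, 0.994, 0.0]
wrist_force: [0.3, -0.0, -0.1]
finger_gap: 0.0854
grip_force: 0.0
```

Run:
```python
from h import *
from workcell import status
print(status.get_state()["tcp_pos"])
c=vision.read_camera("side");pickle.dump(c,open("side1.pkl","wb"))
s=c["image"][190:265,310:410]
cv2.imwrite("pics/s3.png",cv2.resize(s,None,fx=8,fy=8,interpolation=cv2.INTER_CUBIC))
T=c["camera_from_world"];K=c["camera_matrix"]
a=np.radians(78)
for g in (-.05,.05):
  for z in (.04,.05,.06,.07,.08):
    p=K@(T@np.array([.431+g*np.cos(a),-.19+g*np.sin(a),z,1]))[:3];p=p[:2]/p[2];print(g,z,((p-[310,190])*8).round())
```

```text
[ 0.4294509  -0.18926645  0.06461009]
-0.05 0.04 [336. 270.]
-0.05 0.05 [337. 248.]
-0.05 0.06 [337. 227.]
-0.05 0.07 [338. 205.]
-0.05 0.08 [339. 183.]
0.05 0.04 [227. 435.]
0.05 0.05 [227. 413.]
0.05 0.06 [227. 391.]
0.05 0.07 [227. 369.]
0.05 0.08 [227. 346.]
```

View pics/s3.png

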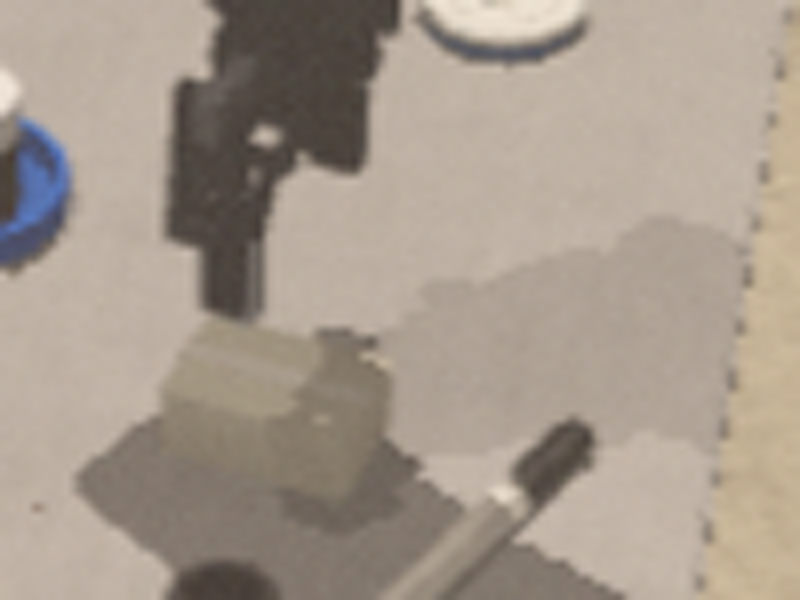

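The left fingertip's bottom at crop (235,318) is about 93 mm up while the reported TCP is at 65 mm, so the tool really sits about 20 mm higher than reported. That also explains the missed grasp. The carton hasn't moved, so I'll go lower and watch the force.

Request:
{"op": "apply_moves", "data": {"moves": [0,0,-1,0,0,0,0,0,-1.8,0,0,0,0,0,-2.2,0,0,0,0,0,-2.4,0,0,0,0,0,-2.6,0,0,0,0,0,-2.8,0,0,0,0,0,-2.8,0,0,0,0,0,-2.8,0,0,0]}}

```text
clock: 8.5
tcp_pos: [0.4304, -0.1899, -0.0043]
orientation: [0.0, 0.108, 0.994, -0.0]
wrist_force: [0.3, -0.1, -0.4]
finger_gap: 0.0854
grip_force: 0.0
```

Request:
{"op": "apply_moves", "data": {"moves": [0,0,0,0,0,0,0,0,0,0,0,0,0,0,0,0,0,0,0,0,0,0,0,0,0,0,0,0,0,0,0,0,0,0,0,0,0,0,0,0,0,0,0,0,0,0,0,0], "claw": 0}}

```text
clock: 9.17
tcp_pos: [0.4306, -0.19, -0.0039]
orientation: [0.001, 0.108, 0.994, -0.0]
wrist_force: [-1.1, 0.6, 5.2]
finger_gap: 0.0472
grip_force: 42.0
```

Request:
{"op": "apply_moves", "data": {"moves": [0,0,1,0,0,0,0,0,2,0,0,0,0,0,3,0,0,0,0.4,1.2,4,0,0,0,0.8,2.6,4,0,0,0.05,1.2,4,4,0,0,0.1,1.6,5.4,4,0,0,0.15,2,6.8,4,0,0,0.2,2.4,8.2,4,0,0,0.209,2.8,9.6,4,0,0,0.209,3.2,11,4,0,0,0.209,3.6,12.4,4,0,0,0.209,4,13.8,4,0,0,0.209,4.4,15.2,4,0,0,0.209,4.8,16.6,4,0,0,0.209,5.2,18,4,0,0,0.209,5.6,19.2,4,0,0,0.209,5.8,20.2,4,0,0,0.209,5.8,20.2,4,0,0,0.209,5.8,20.2,4,0,0,0.209]}}

```text
clock: 10.83
tcp_pos: [0.5745, 0.3165, 0.0944]
orientation: [-0.001, 0.002, 1.0, -0.0]
wrist_force: [0.2, -0.4, -1.2]
finger_gap: 0.0471
grip_force: 41.8
```

Run:
```python
from h import *
from workcell import status
s=status.get_state();print(s["tcp_pos"],s["orientation"],s["finger_gap"],s["wrist_force"])
c=vision.read_camera("side");s=c["image"][200:480,130:400]
cv2.imwrite("pics/s4.png",cv2.resize(s,None,fx=2,fy=2))
```

```text
[0.57454744 0.31651514 0.09440844] [-6.28697021e-04  2.16069633e-03  9.99997414e-01 -3.29331578e-04] 0.047094027702611306 [ 0.23001744 -0.38749468 -1.17910992]
```

View pics/s4.png

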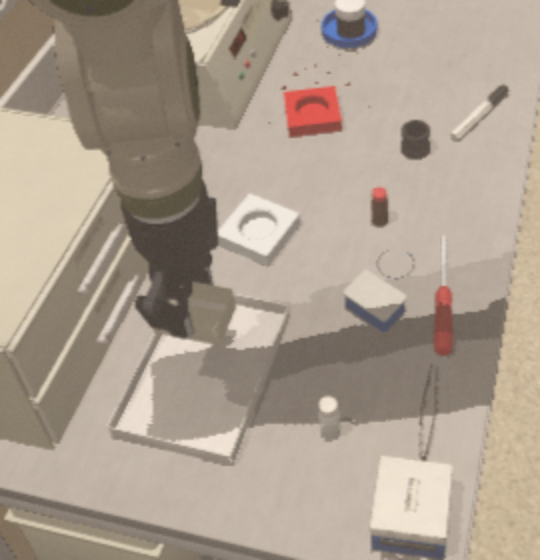

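The carton is held upright in the fingers at crop (210,310) over the tray. Lowering it now.

Request:
{"op": "apply_moves", "data": {"moves": [0,0,-1,0,0,0,0,0,-2,0,0,0,0,0,-3,0,0,0,0,0,-3.5,0,0,0,0,0,-3.8,0,0,0,0,0,-3.9,0,0,0,0,0,-3.9,0,0,0,0,0,-3.9,0,0,0]}}

```text
clock: 11.55
tcp_pos: [0.5756, 0.3145, -0.0012]
orientation: [0.0, 0.004, 1.0, 0.0]
wrist_force: [-0.0, -0.1, -0.7]
finger_gap: 0.0468
grip_force: 42.1
```

Request:
{"op": "apply_moves", "data": {"moves": [0,0,0,0,0,0,0,0,0,0,0,0,0,0,0,0,0,0,0,0,0,0,0,0,0,0,0.4,0,0,0,0,0,1.2,0,0,0,0,0,2.4,0,0,0,0,0,3.6,0,0,0,0,0,4.4,0,0,0,0,0,4.4,0,0,0], "claw": 100}}

```text
clock: 12.38
tcp_pos: [0.5783, 0.3167, 0.1148]
orientation: [0.005, 0.003, 1.0, 0.002]
wrist_force: [0.7, 0.7, 1.0]
finger_gap: 0.0852
grip_force: 0.0
```

Request:
{"op": "apply_moves", "data": {"moves": [-0.6,-1.2,0,0,0,0,-1.3,-2.4,0,0,0,0,-2,-3.7,0,0,0,0,-2.7,-5,0,0,0,0,-3.4,-6.3,0,0,0,0,-4.1,-7.6,0,0,0,0,-4.8,-8.9,0,0,0,0,-5.44,-10,0,0,0,0,-5.44,-10,0,0,0,0,-5.44,-10,-1,0,0,0,-5.44,-10,-2,0,0,0,-5.44,-10,-3,0,0,0,-5.44,-10,-3.7,0,0,0,-5.44,-10,-4.08,0,0,0,-5.44,-10,-4.08,0,0,0,-5.44,-10,-4.08,0,0,0]}}

```text
clock: 13.72
tcp_pos: [0.4387, 0.0656, 0.0058]
orientation: [-0.001, 0.003, 1.0, 0.0]
wrist_force: [0.5, 0.5, -0.1]
finger_gap: 0.0853
grip_force: 0.0
```

Run:
```python
from h import *
c=vision.read_camera("top");pickle.dump(c,open("top2.pkl","wb"))
meas(c,"carton",(153,190,190,225),.032,lambda h,s,v:(v>130)&(s>50))
a=cv2.resize(c["image"][180:310,105:425],(800,325),interpolation=cv2.INTER_CUBIC)
s=vision.read_camera("side")["image"][190:480,185:405]
s=cv2.resize(s,(0,0),fx=1.5,fy=1.5)[:275]
b=np.zeros((275,800,3),np.uint8);b[:,:330]=s;cv2.imwrite("pics/m5.png",np.vstack([a,b]))
```

```text
carton c 573 300 size 22 71 long axis deg from x -0.6 rng [538. 289.] [609. 311.]
```

View pics/m5.png

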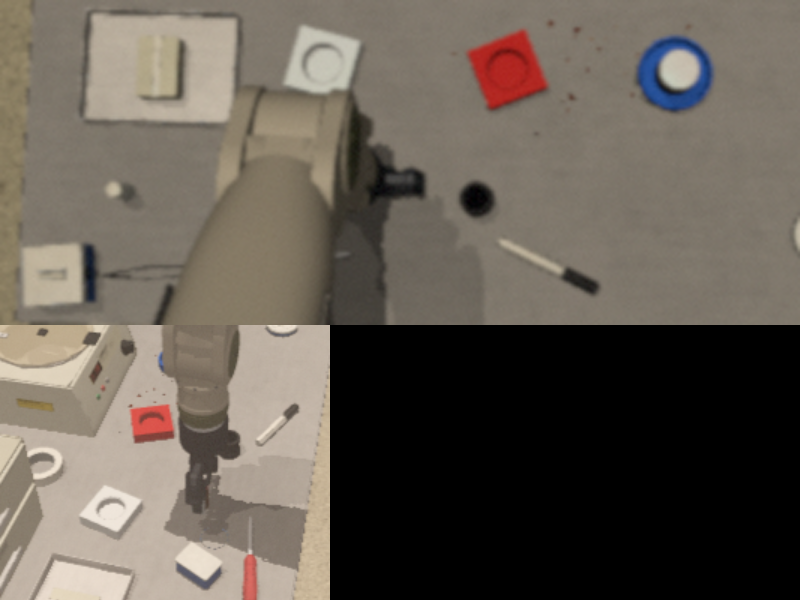

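The carton is centred in the tray at crop (160,67) and the case stands in the dish at (680,70). The gripper covers the red vial. Closing.

Request:
{"op": "apply_moves", "data": {"moves": [0,0,0,0,0,0,0,0,0,0,0,0,0,0,0,0,0,0,0,0,0,0,0,0,0,0,0,0,0,0,0,0,0,0,0,0,0,0,0,0,0,0,0,0,0,0,0,0,0,0,0,0,0,0,0,0,0,0,0,0], "claw": 0, "newtons": 25}}

```text
clock: 14.65
tcp_pos: [0.4394, 0.0653, 0.0062]
orientation: [0.0, 0.003, 1.0, 0.0]
wrist_force: [-1.3, 0.2, 2.9]
finger_gap: 0.0197
grip_force: 26.1
```

Request:
{"op": "apply_moves", "data": {"moves": [0,0,1,0,0,0,0,0,2,0,0,0,0,0,3,0,0,0,0.7,-0.8,3,0,0,0,1.6,-1.9,3,0,0,0,2.5,-3,3,0,0,0,3.4,-4.1,3,0,0,0,4.3,-5.2,3,0,0,0,5.1,-6.1,3,0,0,0,5.44,-6.52,3,0,0,0,5.44,-6.52,3,0,0,0,5.44,-6.52,2.2,0,0,0,5.44,-6.52,1.4,0,0,0,5.44,-6.52,0.8,0,0,0,5.44,-6.52,0.4,0,0,0,5.44,-6.52,0.26,0,0,0,5.44,-6.52,0.24,0,0,0,5.44,-6.52,0.24,0,0,0,5.44,-6.52,0.24,0,0,0]}}

```text
clock: 16.23
tcp_pos: [0.5755, -0.0976, 0.0127]
orientation: [0.0, 0.003, 1.0, -0.0]
wrist_force: [0.3, 0.4, 0.2]
finger_gap: 0.0201
grip_force: 24.6
```

Request:
{"op": "apply_moves", "data": {"moves": [0,0,0,0,0,0,0,0,0,0,0,0,0,0,0,0,0,0,0,0,0,0,0,0,0,0,0,0,0,0,0,0,0,0,0,0,0,0,0.6,0,0,0,0,0,1.6,0,0,0,0,0,2.8,0,0,0,0,0,4,0,0,0,0,0,4,0,0,0], "claw": 100}}

```text
clock: 17.15
tcp_pos: [0.5788, -0.0988, 0.1184]
orientation: [0.005, 0.003, 1.0, -0.001]
wrist_force: [0.2, -0.3, 0.7]
finger_gap: 0.0857
grip_force: 0.0
```

Request:
{"op": "apply_moves", "data": {"moves": [-0.6,1.1,0,0,0,-0.05,-1.3,2.4,0,0,0,-0.1,-2,3.7,0,0,0,-0.2,-2.7,5,0,0,0,-0.3,-3.4,6.3,0,0,0,-0.4,-4.1,7.6,0,0,0,-0.445,-4.8,8.9,0,0,0,-0.445,-5.5,10.2,0,0,0,-0.445,-6.1,11.3,0,0,0,-0.445,-6.36,11.8,0,0,0,-0.445,-6.36,11.8,0,0,0,-0.445,-6.36,11.8,-1,0,0,-0.445,-6.36,11.8,-2,0,0,-0.445,-6.36,11.8,-3,0,0,-0.445,-6.36,11.8,-4,0,0,-0.445,-6.36,11.8,-4.6,0,0,-0.445,-6.36,11.8,-4.76,0,0,-0.445,-6.36,11.8,-4.76,0,0,-0.445,-6.36,11.8,-4.76,0,0,-0.445]}}

```text
clock: 18.73
tcp_pos: [0.4168, 0.1969, -0.0066]
orientation: [0.0, 0.224, 0.975, 0.0]
wrist_force: [0.6, -0.4, 0.5]
finger_gap: 0.0854
grip_force: 0.0
```

Request:
{"op": "apply_moves", "data": {"moves": [0,0,0,0,0,0,0,0,0,0,0,0,0,0,0,0,0,0,0,0,0,0,0,0,0,0,0,0,0,0,0,0,0,0,0,0,0,0,0,0,0,0,0,0,0,0,0,0], "claw": 0, "newtons": 35}}

```text
clock: 19.4
tcp_pos: [0.417, 0.1975, -0.006]
orientation: [0.001, 0.224, 0.975, 0.0]
wrist_force: [-0.5, -0.3, 6.6]
finger_gap: 0.0412
grip_force: 36.4
```

Run:
```python
from h import *
c=pickle.load(open("top2.pkl","rb"))
def f(h,s,v):
    m=((v>120)&(s>46)).astype(np.uint8)
    return cv2.morphologyEx(m,cv2.MORPH_CLOSE,np.ones((25,25),np.uint8))
meas(c,"carton",(153,188,185,226),.032,f)
meas(c,"obj",(362,195,388,222),.056,lambda h,s,v:(v>140)&(s<80))
d=vision.read_camera("top")
meas(d,"rv",(295,195,322,222),.057,lambda h,s,v:v<0*v+1) if 0 else None
cv2.imwrite("pics/m6.png",cv2.resize(np.hstack([c["image"][180:235,130:230],d["image"][180:235,270:370]]),None,fx=4,fy=4,interpolation=cv2.INTER_CUBIC))
```

```text
carton c 572 313 size 50 77 long axis deg from x -1.5 rng [534. 287.] [611. 338.]
obj c 574 -298 size 46 45 long axis deg from x 0.1 rng [ 551. -321.] [ 597. -276.]
```

View pics/m6.png

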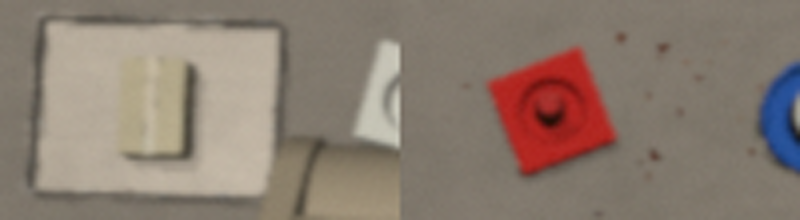

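The picture shows the carton in the tray at (155,105) and the red vial in the middle of its recess at (550,110). Now the blue box goes onto the carton.

Request:
{"op": "apply_moves", "data": {"moves": [0,0,1,0,0,0,0,0,2,0,0,0,0,0,3,0,0,0,0.6,0.4,4,0,0,0.1,1.6,1.2,4,0,0,0.2,2.6,2,4,0,0,0.3,3.6,2.7,4,0,0,0.4,4.6,3.4,4,0,0,0.445,5.6,4.2,4,0,0,0.445,6.32,4.7,4,0,0,0.445,6.32,4.7,4,0,0,0.445,6.32,4.7,3.2,0,0,0.445,6.32,4.7,2.4,0,0,0.445,6.32,4.7,1.8,0,0,0.445,6.32,4.7,1.5,0,0,0.445,6.32,4.7,1.36,0,0,0.445,6.32,4.7,1.32,0,0,0.445,6.32,4.7,1.32,0,0,0.445,6.32,4.7,1.32,0,0,0.445]}}

```text
clock: 21.03
tcp_pos: [0.5746, 0.3149, 0.0269]
orientation: [0.001, 0.003, 1.0, 0.0]
wrist_force: [-0.1, -0.2, -0.8]
finger_gap: 0.0413
grip_force: 35.9
```

Request:
{"op": "apply_moves", "data": {"moves": [0,0,0,0,0,0,0,0,0,0,0,0,0,0,0,0,0,0,0,0,0,0,0,0,0,0,0,0,0,0,0,0,0.4,0,0,0,0,0,1.2,0,0,0,0,0,2.4,0,0,0,0,0,3.4,0,0,0,0,0,3.4,0,0,0], "claw": 100}}

```text
clock: 21.87
tcp_pos: [0.5775, 0.3162, 0.1181]
orientation: [0.005, 0.003, 1.0, 0.002]
wrist_force: [1.2, 0.2, 0.9]
finger_gap: 0.0854
grip_force: 0.0
```

Request:
{"op": "apply_moves", "data": {"moves": [-0.8,0.2,0.3,0,0,0,-2,0.5,0.3,0,0,0,-3.2,0.8,0.3,0,0,0,-4.4,1.1,0.3,0,0,0,-5.4,1.4,0,0,0,0,-5.92,1.5,0,0,0,0,-5.92,1.5,0,0,0,0,-5.92,1.5,-1,0,0,0,-5.92,1.5,-2,0,0,0,-5.92,1.5,-3,0,0,0,-5.92,1.5,-3.8,0,0,0,-5.92,1.5,-4.2,0,0,0,-5.92,1.5,-4.2,0,0,0,-5.92,1.5,-4.2,0,0,0]}}

```text
clock: 23.03
tcp_pos: [0.427, 0.3522, 0.0062]
orientation: [0.0, 0.004, 1.0, -0.0]
wrist_force: [-1.2, 0.3, 0.2]
finger_gap: 0.0856
grip_force: 0.0
```

Request:
{"op": "apply_moves", "data": {"moves": [0,0,0,0,0,0,0,0,0,0,0,0,0,0,0,0,0,0,0,0,0,0,0,0,0,0,0,0,0,0,0,0,0,0,0,0,0,0,0,0,0,0,0,0,0,0,0,0,0,0,0,0,0,0,0,0,0,0,0,0], "claw": 0, "newtons": 25}}

```text
clock: 23.87
tcp_pos: [0.4265, 0.3525, 0.0067]
orientation: [0.0, 0.003, 1.0, 0.0]
wrist_force: [-0.3, -0.4, 6.7]
finger_gap: 0.0198
grip_force: 25.4
```

Request:
{"op": "apply_moves", "data": {"moves": [0,0,1.2,0,0,0,0,0,2.6,0,0,0,0,-0.8,4,0,0,0,0.5,-2,4,0,0,0,1.2,-3.2,4,0,0,0,2,-4.4,4,0,0,0,2.9,-5.6,4,0,0,0,3.9,-6.8,4,0,0,0,4.9,-8,4,0,0,0,5.8,-9,4,0,0,0,6.24,-9.2,4,0,0,0,6.24,-9.2,3.4,0,0,0,6.24,-9.2,2.4,0,0,0,6.24,-9.2,1.4,0,0,0,6.24,-9.2,0.8,0,0,0,6.24,-9.2,0.4,0,0,0,6.24,-9.2,0.26,0,0,0,6.24,-9.2,0.24,0,0,0,6.24,-9.2,0.24,0,0,0,6.24,-9.2,0.24,0,0,0]}}

```text
clock: 25.53
tcp_pos: [0.5826, 0.1224, 0.0125]
orientation: [0.001, 0.003, 1.0, 0.0]
wrist_force: [-0.1, -0.3, -0.3]
finger_gap: 0.0199
grip_force: 24.9
```

Request:
{"op": "apply_moves", "data": {"moves": [0,0,0,0,0,0,0,0,0,0,0,0,0,0,0,0,0,0,0,0,0,0,0,0,0,0,0,0,0,0,0,0,0,0,0,0,0,0,0.6,0,0,0,0,0,1.6,0,0,0,0,0,2.8,0,0,0,0,0,4,0,0,0,-1.2,-1.4,4.4,0,0,0,-2.4,-2.8,4.4,0,0,0,-3.6,-4.2,4.4,0,0,0,-4.6,-5.4,4.4,0,0,0,-4.6,-5.4,4.4,0,0,0,-4.6,-5.4,4.4,0,0,0], "claw": 100}}

```text
clock: 26.87
tcp_pos: [0.465, -0.0144, 0.1222]
orientation: [-0.0, 0.005, 1.0, -0.0]
wrist_force: [0.3, -0.7, -0.2]
finger_gap: 0.0854
grip_force: 0.0
```

Run:
```python
from h import *
c=vision.read_camera("top");d=vision.read_camera("side")
def f(h,s,v):
    return cv2.morphologyEx(((v>120)&(s>46)).astype(np.uint8),cv2.MORPH_CLOSE,np.ones((25,25),np.uint8))
meas(c,"carton",(153,188,185,226),.032,f)
a=cv2.resize(c["image"][180:275,125:405],None,fx=2.8,fy=2.8,interpolation=cv2.INTER_CUBIC)[:,:784]
s=cv2.resize(d["image"][185:425,185:400],None,fx=1.3,fy=1.3,interpolation=cv2.INTER_CUBIC)
b=np.zeros((s.shape[0],784,3),np.uint8);b[:,:s.shape[1]]=s
t=cv2.resize(d["image"][340:425,190:275],None,fx=3.6,fy=3.6,interpolation=cv2.INTER_CUBIC);b[:t.shape[0],300:300+t.shape[1]]=t
cv2.imwrite("pics/m7.png",np.vstack([a,b]));print(a.shape,b.shape)
```

```text
carton c 567 300 size 42 83 long axis deg from x -30.4 rng [536. 287.] [610. 337.]
(266, 784, 3) (312, 784, 3)
```

View pics/m7.png

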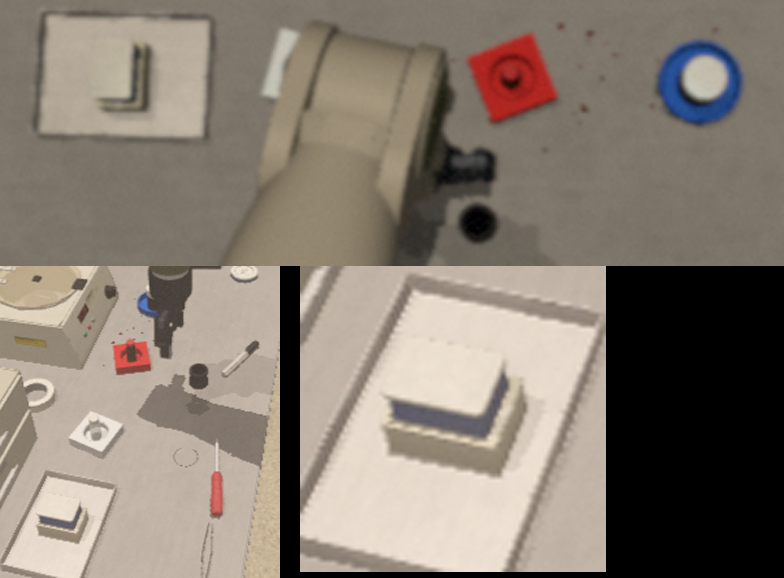

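Run:
```python
from h import *
c=pickle.load(open("side.pkl","rb"))
q=lambda p:(np.float64(p)-[300,266])/3.6+[190,340]
F=ray(c,q([(383,398),(490,410),(508,352),(410,337)]),.060);print("fuse",F.round(3),F.mean(0))
for z,p in((.002,[(387,458),(503,475)]),(.032,[(385,425),(502,444),(525,378)])):
    r=ray(c,q(p),z);print(z,r.round(3))
d=ray(c,q([(385,425),(525,378)]),.032);print("carton centre",d.mean(0))
```

```text
fuse [[0.605 0.338]
 [0.543 0.332]
 [0.546 0.293]
 [0.606 0.296]] [0.5752619  0.31490185]
0.002 [[0.612 0.343]
 [0.541 0.338]]
0.032 [[0.609 0.339]
 [0.538 0.335]
 [0.54  0.291]]
carton centre [0.57457696 0.31490995]
```

The blue box is centred on the carton to about 1 mm. I still want a closer look at the vials.

Run:
```python
from h import *
d=vision.read_camera("side")["image"]
cv2.imwrite("pics/m8.png",cv2.resize(np.hstack([d[290:340,230:290],d[235:285,260:320]]),None,fx=6,fy=6,interpolation=cv2.INTER_CUBIC))
```

```text
(no output)
```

View pics/m8.png

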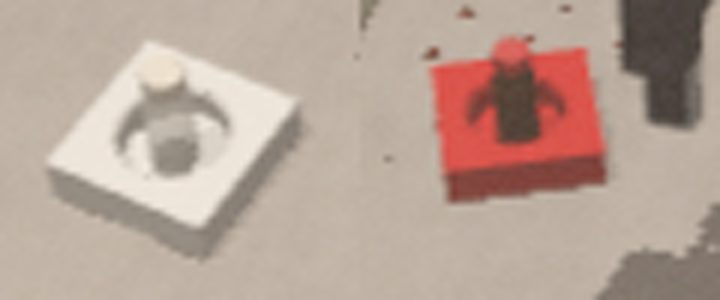

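Both vials stand upright in their recesses: the white one at (165,120) and the red one at (515,95). Handing in.

```bash
python3 -c "
from workcell import job;print(job.hand_in())"
```

```text
the job is handed in; nothing more can be done
None
```

I handed the job in at about 27 s of the 112 s limit, though the hand-in gave no verdict; by the camera both boxes are stacked in the tray (centred to about 1 mm), both vials and the case stand in their own places, and I never touched the loupe.

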